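# Put the red brush away in the shoe-care tray

### The arm

A 7-joint arm with a two-finger parallel gripper is mounted at the origin on the work surface. World frame = base frame: x ahead of the robot, y to its left, z up, the work surface at z = 0. Lengths are in mm, angles in rad, forces in N, time in s.
With the tool pointing down it reaches from about 400 to 875 mm from the base axis. Payload 4.4 kg.
Tool frame: the origin (TCP) lies midway between the tips of the shut fingers; the grasp point (between the pads) lies 19 mm behind it; z points along the fingers, y is the line along which they close (so a half turn about z gives the same grasp; the last joint's range is limited). The gripper opens to 85 mm and grips with 20 to 120 N. Pads are 22 mm wide; open, the fingers measure 114 mm over their backs; the gripper's body (76 mm by 85 mm) begins 54 mm behind the grasp point. The pads swing forward as they close: fully open they stand 13 mm farther back than shut.
Start: joints at [-1.309, 0.628, 0.038, 1.517, -0.027, 0.996, -0.02], TCP at [209.25, 615.413, 191.513] pointing down, gripper open.
Joint ranges: [-3.06, 3.06], [-0.37, 2.12], [-1.25, 1.32], [0.18, 2.47], [-1.1, 4.24], [0.23, 1.98], [-2.94, 2.94]. Speed limits (rad/s): [2.57, 2.57, 3.14, 3.14, 3.14, 3.14, 3.14].

### API

Orientations are given as [roll, pitch, yaw] about the fixed x, y, z axes, in that order (R = Rz(yaw) Ry(pitch) Rx(roll)).
In Python, from cell import ctrl gives the robot as it stands.
- The arm moves only by the shell command python3 -m crank 'ROWS' [OPENING]. ROWS is JSON, a list that holds one entry, the list of rows, each a list of 4 numbers: the shift along the tool's x, y, z normalised to -1 to 1, where 1 is 2.5 cm, then the turn about the tool's z normalised to -1 to 1, where 1 is 0.08 rad. In form: [[[dx, dy, dz, turn], ...]]. A call has 1 to 12 rows; each row shifts and turns the commanded pose from where the row before left it, along the tool's axes as they then stand; what a row does not reach is not made up. A row lasts 1/12 s, in which the tool goes at most 41.7 mm and 7.16 degrees, less where a joint would pass 70% of its speed; a pose out of reach is approached as far as the arm can. A call with a number of a shift or a turn outside -1 to 1 is refused whole. A call with a gripper value outside its range is refused whole. OPENING is the closure, from -1 (fully open) to 1 (shut), set as the call begins (- or left out, the last holds). The fingers move at their own pace and stop on an object; the grip force is fixed at half the most. Time passes only in rows, so rows that do not move let the fingers close. It gives the time, the measured TCP pose, the force, the opening and the grip force at its end, in the units of the state.
- ctrl.read_state(): the state, without advancing time (a new reading comes with each control period).
- ctrl.get_image(name): name is "scene" or "side" or "wrist"; returns a dict with "img" (384x512x3 uint8, red, green, blue), "intrinsics" (3x3 intrinsics, pixels), "extrinsics" (4x4, takes a point from camera to world coordinates). Camera axes: x right, y up, looking along -z (the intrinsics and any distortion apply to the point x, -y, -z); pixel columns grow to the right and rows downward; lengths in mm; the calibration is good to about 2 mm. A picture is of the moment at which its call begins. There is no depth.
- ctrl.finish_job(): hands the job in; it is judged then, once.
Trained networks look in the newest picture that a camera, given by its name, has taken for a name from the list of things; names that differ only in an ending like _2 or _b are one class to them, and where a whole thing is asked for, a point or a joint stands for the part that bears it (a point fixed in the world has none). Each returns a list of dicts, best first, with "confidence" (0 to 1); they miss things now and then, are a little off and sometimes report something else, mostly with a low value. They report only what shows in the picture. A call takes as long as a camera call.
- ctrl.find_in(camera, target): "position" ([row, column] in pixels, amid what is visible of it).
- ctrl.trace(camera, target): "mask" (384x512 bool, what is visible of it) and "position" ([row, column] in pixels, amid what is visible of it).
- ctrl.place_of(camera, target): "position" ([row, column] in pixels: a listed point, or the origin of a listed thing).
The state is a dict: "clock": time; "qpos": joint angles; "qd": joint speeds; "tau": joint torques, N m; "eef_pos": TCP position; "tool_rot": TCP orientation; "force": force on the tool from outside, world axes, zero at the start; "torque": the same for the moment, N m; "width": finger opening in mm; "gripper_force": force on a finger pad.
Only numpy, scipy, OpenCV 4.12 (cv2) and the standard library are available. Lean on these libraries where they do the work, as an engineer would, in place of code of your own. Each camera call takes 0.05 s, during which the arm holds its last target. There are 200 camera calls.

### The job

Pull the tray of the low shoe-care cabinet all the way out to its stop, then slide the red brush in, head first and bristles down, under the cabinet's top into whichever of the three rear bays is not blocked by a jar, so that it lies flat on the tray floor entirely behind the front lip. Then push the tray fully shut, and leave the other things on the table where they are.

Things in the scene. Friction and masses are not known exactly. Their poses are not given: they have to be found in the camera images.
- cabinet: Low white cabinet, plywood top, fixed to the table: 300 mm deep (x), 218 wide (y), 102 high. Origin at the middle of its front lower edge, x from its front (robot side) to its back, z up; front plane at x = 0. Open front, closed sides and back, 194 mm wide inside; the underside of the 10 mm top is 92 mm above the table and hides the rear of the tray even when this is out.
- tray (a joint): How far the grey tray is pulled out of the cabinet, m: 0 shut, 0.145 at its stop; it slides along the cabinet's -x. It runs stiffly (about 8 N to move it either way) and stays where it is left, so a push of 3 to 5 N on something in it does not shift it. It starts shut or up to 10 mm out.
- tray_in (a point): Foot of the inner face of the tray's mint-green front lip, mid width, on the tray floor, 24 mm above the table; moves with the tray, axes as the cabinet's. The tray is 250 mm long inside: its back wall (56 mm high) is at x = +250 mm. The lip is 8 mm thick, its top 20 mm above the tray floor; the side rims of the front part rise 6 mm above the floor, at y = 89 to 94 mm either side.
- tray_grip (a point): Grip point on the tray's black handle fin: 52 mm in front of the lip's front face (60 mm in front of tray_in), 44 mm above the table. The fin is an upright plate 14 mm thick (y), 70 mm long (x, from the lip forwards), 20 to 48 mm above the table; pinch it from above across y. The gripper's body clears the cabinet there even with the tray shut.
- tray_mid (a point): Point on the tray floor, mid width, 52 mm behind tray_in; axes as the cabinet's. The bays: from tray_in's x = +170 mm to the back wall, 80 mm on, two 5 mm thick, 56 mm high dividers make three bays, each 56 mm wide, centres at y = -61, 0 and +61 mm.
- tray_lip (a point): Middle of the top of the tray's front lip, 44 mm above the table. Two of the bays hold a loose jar (46 mm across, 52 high, 0.15 kg) at or up to 20 mm off the back wall; the third only a loose cork pad (44 x 44 x 5 mm) on which the brush may lie. Which is which changes, is hidden and not told: it must be felt. A jar stops the brush at least 20 mm short of fitting behind the lip.
- brush: Red silicone hand brush, rigid, lying bristles down: 230 mm long (x, head towards +x), 28 high, 0.10 to 0.17 kg; origin at the centre of its underside, z up. Head: x = 50 to 115 mm, 42 mm wide, 28 high. Handle: 22 mm wide, 6 to 28 mm above the underside. Tail block: x = -115 to -89 mm, 26 mm wide, 28 high.
- brush_grip (a point): Good grip point on the brush handle: 70 mm from the tail end, 27 mm above the underside (body x = -45 mm); pinch across the brush's y. Gripped here, the gripper stays clear of the cabinet's top when the brush lies in the open tray.
- brush_nose (a point): Head end of the brush, at the underside (body x = +115 mm); axes as the brush's.
- brush_tail (a point): Tail end of the brush, at the underside (body x = -115 mm); axes as the brush's.
- dustpan: Bystander, to be left alone: white plastic dustpan, 190 mm wide, about 310 mm long with its handle, 50 mm high; origin at its underside.
- scoop: Bystander, to be left alone: orange plastic scoop, 100 x 75 x 45 mm with a 105 mm handle; origin at its underside.
- spray: Bystander, to be left alone: green spray bottle with a white head, 66 mm across, 176 mm high; origin at its underside.
- keybowl: Bystander, to be left alone: blue ceramic bowl, 120 mm across, 45 mm high; origin at its underside.
- shoebrush: Bystander, to be left alone: wooden shoe brush with black bristles, 150 x 50 x 42 mm; origin at its underside.

How it is judged (in metres and radians):
On the way, in this order (a step that is already met when the one before it is completed fails the run):
1. the tray is pulled out to its stop (at least 140 of 145 mm) (value of joint tray above 0.14 m), for 0.1 s.
2. with the tray still out (more than 90 mm), the brush lies flat in it, behind the lip, its head in a bay (x of brush_tail in the frame of tray_in above -0.002 m and x of brush_nose in the frame of tray_in above 0.215 m and z of brush_tail in the frame of tray_in between -0.01 and 0.012 m and z of brush_nose in the frame of tray_in below 0.014 m and angle between brush's own z axis and vertical below 0.2 rad and value of joint tray above 0.09 m), for 0.2 s.
At the end, for the whole second after the job is handed in: The tray is shut to within 6 mm and at rest with the brush in it: bristles down (tilt under 0.2 rad), head in a bay (nose more than 215 mm behind the lip's inner face), tail behind the lip (2 mm allowance), underside within 12 mm (tail) and 14 mm (nose) of the tray floor, at rest (x of brush_tail in the frame of tray_in above -0.002 m and x of brush_nose in the frame of tray_in above 0.215 m and z of brush_tail in the frame of tray_in between -0.01 and 0.012 m and z of brush_nose in the frame of tray_in below 0.014 m and angle between brush's own z axis and vertical below 0.2 rad and value of joint tray below 0.006 m and linear speed of brush below 0.03 m/s and velocity of joint tray below 0.02 m/s); the robot touches nothing.
It fails at once if the dustpan is shifted by more than 30 mm (distance of dustpan from where it was at the start of the episode above 0.03 m).
It fails at once if the scoop is shifted by more than 30 mm (distance of scoop from where it was at the start of the episode above 0.03 m).
It fails at once if the spray is shifted by more than 30 mm (distance of spray from where it was at the start of the episode above 0.03 m).
It fails at once if the keybowl is shifted by more than 30 mm (distance of keybowl from where it was at the start of the episode above 0.03 m).
It fails at once if the shoebrush is shifted by more than 30 mm (distance of shoebrush from where it was at the start of the episode above 0.03 m).
It also fails if it takes over 72 s, if anything falls off the work surface, if the arm or the gripper's body presses on something with over 40 N, if the wrist force passes 120 N, or if a joint passes its speed limit or range.

## Working session

There is one attempt and no reset: what is moved stays moved. The work goes in short steps, Python scripts to look and compute and a shell command to move; the robot and the scene stay as the last step left them, time stands still between calls to the robot, and variables do not carry over. Pictures are saved under pics/ and viewed, at most 10 in all, crops included, and the job is handed in when it is done.

```bash
ls; mkdir -p pics; cat > h.py <<'E'
import numpy as np, cv2
from cell import ctrl
def cam(n):
    d=ctrl.get_image(n); return d
def ray(d,p):
    K=np.array(d["intrinsics"]);T=np.array(d["extrinsics"])
    v=np.linalg.solve(K,[p[1],p[0],1]); v=np.array([v[0],-v[1],-v[2]])
    return T[:3,3],T[:3,:3]@v
def onz(d,p,z):
    o,v=ray(d,p); return o+v*(z-o[2])/v[2]
def tri(rs):
    A=np.zeros((3,3));b=np.zeros(3)
    for o,v in rs:
        v=v/np.linalg.norm(v);P=np.eye(3)-np.outer(v,v);A+=P;b+=P@o
    x=np.linalg.solve(A,b)
    return x,[np.linalg.norm(np.cross(x-o,v/np.linalg.norm(v))) for o,v in rs]
def save(d,n): cv2.imwrite("pics/"+n,cv2.cvtColor(d["img"],cv2.COLOR_RGB2BGR))
E
python3 - <<'E'
from h import *
np.set_printoptions(precision=1,suppress=True)
s=ctrl.read_state();print(s["clock"],s["eef_pos"],s["tool_rot"],s["width"],s["force"])
D={}
for n in ("scene","side"):
    D[n]=cam(n);save(D[n],n+"0.png")
im=np.hstack([cv2.imread("pics/scene0.png"),cv2.imread("pics/side0.png")])
cv2.imwrite("pics/both0.png",cv2.resize(im,(800,300)))
for t in ("cabinet","tray_in","tray_grip","tray_mid","tray_lip","brush","brush_grip","brush_nose","brush_tail","dustpan","scoop","spray","keybowl","shoebrush"):
    rs=[]
    for n in D:
        r=ctrl.place_of(n,t)
        if r: rs.append(ray(D[n],r[0]["position"])); print(t,n,r[0]["position"],round(r[0]["confidence"],2))
    if len(rs)==2: print("   ",*tri(rs))
E
```

```text
pics
0.0 [209.  614.7 190.6] [-3.1  0.   2.8] 85.6680751332964 [ 0.3 -1.8 -0.1]
cabinet scene [218.0, 234.6] 0.57
cabinet side [178.7, 283.6] 0.84
    [671.7  18.9   1.4] [np.float64(10.002339636192463), np.float64(10.002339636192211)]
tray_in scene [216.2, 227.3] 0.66
tray_in side [169.4, 282.7] 0.57
    [692.3  27.5  28.6] [np.float64(1.3535545672371272), np.float64(1.3535545672369553)]
tray_grip scene [208.5, 243.6] 0.56
tray_grip side [178.4, 269.2] 0.59
    [626.1  28.7  37. ] [np.float64(0.8945121371333327), np.float64(0.8945121371333148)]
tray_mid side [166.5, 292.6] 0.55
tray_lip scene [211.4, 227.2] 0.56
tray_lip side [164.2, 281.4] 0.56
    [689.4  29.2  55.2] [np.float64(3.6627898866390813), np.float64(3.662789886639117)]
brush scene [214.8, 234.5] 0.2
brush side [166.1, 174.9] 0.76
    [557.8 167.1 113. ] [np.float64(153.17340278645796), np.float64(153.17340278645796)]
brush_grip scene [246.5, 330.2] 0.69
brush_grip side [175.4, 164.7] 0.62
    [420.6 308.9   8.9] [np.float64(6.16100152388402), np.float64(6.161001523883886)]
brush_nose scene [275.6, 303.9] 0.58
brush_nose
[... 356 characters left out ...]
 -507.7   11.4] [np.float64(0.14762271321356946), np.float64(0.1476227132136416)]
scoop scene [154.9, 191.6] 0.88
scoop side [249.4, 388.0] 0.67
    [ 676.6 -376.4   -1.8] [np.float64(3.0410109982258597), np.float64(3.041010998226075)]
spray scene [267.1, 238.8] 0.71
spray side [141.4, 250.1] 0.63
    [742.8 226.3  -2.6] [np.float64(2.826271844164866), np.float64(2.826271844164866)]
keybowl scene [116.5, 239.5] 0.7
keybowl side [129.9, 167.3] 0.83
    [467.8  14.8 394.6] [np.float64(139.78544871064483), np.float64(139.78544871064472)]
shoebrush scene [294.2, 369.0] 0.91
shoebrush side [148.4, 132.2] 0.84
    [418.6 517.2   0.6] [np.float64(1.7815719560754353), np.float64(1.7815719560757384)]
```

View pics/both0.png

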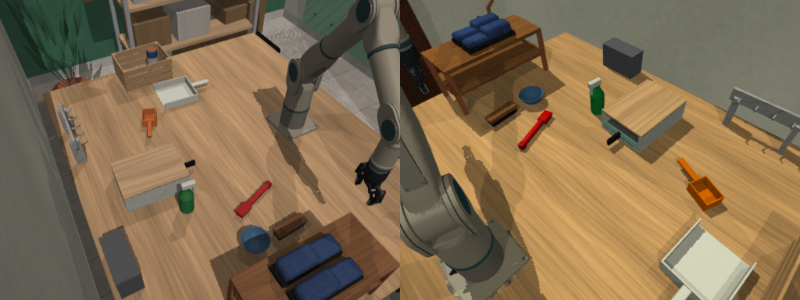

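The pictures show the cabinet centre-left (scene ~[215,235] full-size), with the black handle towards the robot. The red brush lies diagonally at scene ~[250,325], the spray is beside the cabinet, and the bowl and shoebrush are beyond the brush head. Next I'll move over the brush for a wrist view.

```bash
cat >> h.py <<'E'
from scipy.spatial.transform import Rotation as Ro
np.set_printoptions(precision=2,suppress=True)
def go(p,yaw=None):
    """units (rows*value) in tool axes to reach world p with tool down, yaw done first or after"""
    s=ctrl.read_state();R=Ro.from_euler('xyz',s["tool_rot"]).as_matrix()
    u=R.T@(np.array(p)-s["eef_pos"])/25
    y=s["tool_rot"][2]; t=0
    if yaw is not None:
        t=(y-yaw+np.pi/2)%np.pi-np.pi/2
    R2=R@Ro.from_euler('z',t).as_matrix(); u2=R2.T@(np.array(p)-s["eef_pos"])/25
    print("pose",np.array(s["eef_pos"]),np.array(s["tool_rot"]),"t",round(s["clock"],2)); print(" units",u,"turn",round(t/.08,2),"units after turn",u2)
E
python3 - <<'E'
from h import *
go([450,280,330]); print(ctrl.read_state()["tool_rot"])
E
```

```text
pose [209.28 615.41 191.51] [ 3.14 -0.    2.81] t 1.5
 units [-13.44  -9.6   -5.54] turn 0.0 units after turn [-13.44  -9.6   -5.54]
[ 3.14 -0.    2.81]
```

```bash
python3 -m crank '[[[-1,-0.7,-0.4,0],[-1,-0.7,-0.4,0],[-1,-0.7,-0.4,0],[-1,-0.7,-0.4,0],[-1,-0.7,-0.4,0],[-1,-0.7,-0.4,0],[-1,-0.7,-0.4,0],[-1,-0.7,-0.4,0],[-1,-0.7,-0.4,0],[-1,-0.7,-0.4,0],[-1,-0.7,-0.4,0],[-1,-0.7,-0.4,0]]]' ; python3 -m crank '[[[-0.7,-0.6,-0.4,0],[-0.7,-0.6,-0.3,0],[0,0,0,0]]]'
python3 - <<'E'
from h import *
d=cam("wrist");save(d,"w1.png");go([600,30,330])
print(d["extrinsics"])
for t,z in (("brush_grip",27),("brush_nose",0),("brush_tail",0),("brush",14),("cabinet",0),("tray_grip",44),("tray_lip",44),("spray",0)):
    for r in ctrl.place_of("wrist",t)[:2]: print(t,r["position"],round(r["confidence"],2),onz(d,r["position"],z))
E
```

```text
clock: 2.5
eef_pos: [426.4, 318.6, 312.3]
tool_rot: [3.141, 0.0, 2.814]
force: [0.8, -0.0, -0.2]
width: 85.4
gripper_force: 0.0
clock: 2.75
eef_pos: [453.2, 275.2, 331.0]
tool_rot: [3.141, 0.005, 2.806]
force: [0.5, 0.1, -0.4]
width: 85.8
gripper_force: 0.0
pose [451.2  277.86 330.07] [3.14 0.   2.81] t 2.8
 units [-8.87 -7.42  0.02] turn 0.0 units after turn [-8.87 -7.42  0.02]
[[  0.33  -0.9   -0.27 383.7 ]
 [  0.94   0.32   0.1  299.67]
 [  0.    -0.29   0.96 512.94]
 [  0.     0.     0.     1.  ]]
brush_grip [127.4, 270.3] 0.92 [416.82 311.07  27.  ]
brush_nose [196.3, 317.8] 0.61 [571.5  357.14   0.  ]
brush_tail [94.7, 244.7] 0.6 [351.62 287.29   0.  ]
brush_tail [81.2, 377.1] 0.43 [405.95 508.84   0.  ]
brush [147.3, 285.3] 0.63 [459.22 325.65  14.  ]
cabinet [286.7, 179.4] 0.64 [669.08  22.93   0.  ]
cabinet [98.4, 245.1] 0.6 [357.55 285.87   0.  ]
tray_grip [279.6, 167.7] 0.76 [622.46  31.76  44.  ]
tray_grip [291.2, 182.0] 0.16 [655.71  47.32  44.  ]
tray_lip [301.2, 175.5] 0.81 [672.78  25.71  44.  ]
spray [288.5, 277.8] 0.81 [742.77 220.24   0.  ]
```

View pics/w1.png

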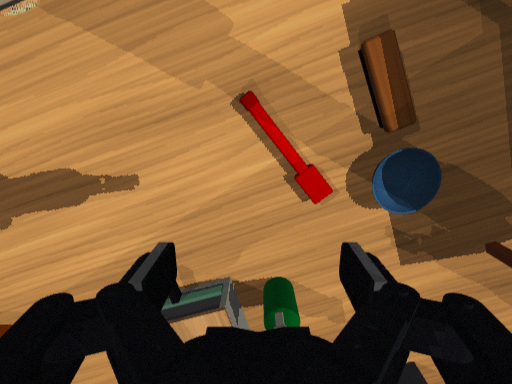

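The picture shows the brush with its tail at ~[97,247] and head at ~[185,315], and the shoebrush and bowl clear of it. The cabinet front and handle are low at ~[290,185], partly behind the fingers. I'll move to view the tray.

```bash
python3 -m crank '[[[-0.7,-0.9,0.1,0],[-0.7,-0.9,0.1,0],[-0.7,-0.9,0.1,0],[-0.7,-0.9,0.1,0],[-0.7,-0.9,0.1,0],[-0.7,-0.9,0.1,0],[-0.7,-0.9,0.1,0],[-0.7,-0.9,0.1,0],[-0.7,-0.9,0.1,0],[0,0,0,-1],[0,0,0,-1],[0,0,0,-1]]]' ; python3 -m crank '[[[0,0,0,-1],[0,0,0,0],[0,0,0,0]]]'
python3 - <<'E'
from h import *
d=cam("wrist");save(d,"w2.png");go([600,30,330])
for t,z in (("cabinet",0),("tray_grip",44),("tray_lip",44),("tray_in",24),("tray_mid",24)):
    for r in ctrl.place_of("wrist",t)[:2]: print(t,r["position"],round(r["confidence"],2),onz(d,r["position"],z))
E
```

```text
clock: 4.2
eef_pos: [533.1, 37.7, 306.2]
tool_rot: [-3.142, -0.001, 3.057]
force: [0.4, 0.6, -0.2]
width: 85.4
gripper_force: 0.0
clock: 4.45
eef_pos: [533.0, 38.2, 306.4]
tool_rot: [3.141, -0.0, 3.132]
force: [0.3, -0.3, 0.6]
width: 85.6
gripper_force: 0.0
pose [533.05  38.11 306.43] [ 3.14 -0.    3.13] t 4.5
 units [-2.68 -0.3  -0.94] turn 0.0 units after turn [-2.68 -0.3  -0.94]
cabinet [230.4, 250.1] 0.81 [676.01  22.75   0.  ]
tray_grip [212.4, 252.8] 0.75 [623.5   29.38  44.  ]
tray_lip [244.0, 252.7] 0.74 [682.57  28.35  44.  ]
tray_in [238.1, 250.5] 0.7 [680.67  24.02  24.  ]
tray_mid [261.0, 251.6] 0.68 [727.61  25.29  24.  ]
```

View pics/w2.png

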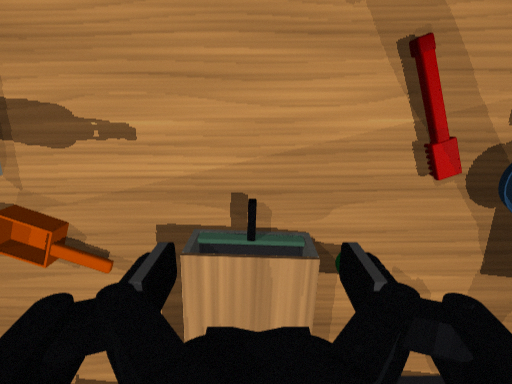

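The picture shows the cabinet's top front edge at row ~257, columns 183–319, the mint lip at row ~240, and the black fin at column 252, rows 200–240. The tray is nearly shut and the brush is clear at upper right.

```bash
python3 - <<'E'
from h import *
d=cam("wrist")
im=d["img"].astype(int)
# top front edge: per column, first wood row below the dark/green region
hsv=cv2.cvtColor(d["img"],cv2.COLOR_RGB2HSV)
pts=[]
for c in range(195,310,4):
    col=im[225:290,c].sum(1); g=np.diff(col); r=225+np.argmax(g[15:])+15; pts.append((r+.5,c))
P=np.array([onz(d,p,102) for p in pts]); f=np.polyfit(P[:,1],P[:,0],1)
res=np.abs(P[:,0]-np.polyval(f,P[:,1])); k=res<4; f=np.polyfit(P[k,1],P[k,0],1); print("front top edge x=",f, "yaw",-np.arctan(f[0]),P[::6])
m=(im.sum(2)<90); m[:195]=0;m[243:]=0;m[:,:240]=0;m[:,265:]=0
rows=[];
for r in range(200,240,3):
    c=np.where(m[r])[0]
    if len(c): q=onz(d,(r,c.mean()),48);rows.append(q);print(r,c.min(),c.max(),q)
rows=np.array(rows); print("fin yaw",np.arctan(np.polyfit(rows[:,0],rows[:,1],1)[0]))
for n in("scene","side"): pass
T={t:None for t in("tray_grip","tray_lip")}
D={n:cam(n) for n in("scene","side")};D["wrist"]=d
for t in("tray_grip","tray_lip","cabinet","brush_grip","brush_nose","brush_tail"):
    rs=[ray(D[n],r[0]["position"]) for n in D for r in [ctrl.place_of(n,t)] if r]; print(t,len(rs),*tri(rs))
E
```

```text
front top edge x= [  0.05 674.11] yaw -0.04570217132319366 [[670.94 -59.85 102.  ]
 [672.97 -22.77 102.  ]
 [675.    14.39 102.  ]
 [677.03  51.63 102.  ]
 [677.33  88.91 102.  ]]
200 249 255 [600.28  28.34  48.  ]
203 248 255 [605.52  27.43  48.  ]
206 248 255 [610.8   27.36  48.  ]
209 248 255 [616.11  27.28  48.  ]
212 248 255 [621.46  27.2   48.  ]
215 248 255 [626.84  27.12  48.  ]
218 248 255 [632.26  27.04  48.  ]
221 248 255 [637.71  26.96  48.  ]
224 248 255 [643.2   26.89  48.  ]
227 247 255 [648.72  25.95  48.  ]
230 248 255 [654.29  26.72  48.  ]
233 247 255 [659.88  25.78  48.  ]
236 247 254 [665.51  24.83  48.  ]
239 247 254 [671.18  24.74  48.  ]
fin yaw -0.04056541000624488
tray_grip 3 [639.51  29.73  55.2 ] [np.float64(8.666577417541488), np.float64(19.488570182050513), np.float64(26.890711575050844)]
tray_lip 3 [681.03  27.99  51.43] [np.float64(1.8545315819593948), np.float64(3.879754035256699), np.float64(5.082914645828927)]
cabinet 3 [668.04  22.75   4.89] [np.float64(2.580709325439171), np.float64(2.103062796617321), np.float64(4.032015784149506)]
brush_grip 3 [419.84 303.08  26.65] [np.float64(2.505176035961022), np.float64(4.388219833603851), np.float64(6.3577283565193365)]
brush_nose 3 [609.53 241.3  -14.97] [np.float64(114.41770716775152), np.float64(222.29726058268622), np.float64(121.19361024315852)]
brush_tail 3 [358.2  287.27  -5.66] [np.float64(8.151918339644627), np.float64(3.2732829170949573), np.float64(5.131006911883486)]
```

```bash
python3 -m crank '[[[-0.9,-0.1,0.5,0.4],[-0.9,-0.1,1,0],[-0.9,-0.1,1,0],[-0.9,-0.1,1,0],[0,0,1,0],[0,0,1,0],[0,0,1,0],[0,0,0,0],[0,0,0,0]]]'
python3 - <<'E'
from h import *
go([622,27.2,25],3.10)
E
```

```text
clock: 6.55
eef_pos: [621.8, 25.0, 143.1]
tool_rot: [-3.141, -0.003, 3.102]
force: [0.6, -0.1, 0.5]
width: 85.4
gripper_force: 0.0
pose [621.8   25.02 143.1 ] [-3.14 -0.    3.1 ] t 6.55
 units [-0.02  0.09  4.72] turn 0.02 units after turn [-0.02  0.09  4.72]
```

```bash
python3 -m crank '[[[0,0.1,0.8,0],[0,0,0.8,0],[0,0,0.8,0],[0,0,0.8,0],[0,0,0.8,0],[0,0,0.7,0],[0,0,0,0],[0,0,0,0]]]'
python3 -m crank '[[[0,0,0,0],[0,0,0,0],[0,0,0,0],[0,0,0,0],[0,0,0,0],[0,0,0,0]]]' 1
python3 -m crank '[[[0.3,0,0,0],[0.5,0,0,0],[0.5,0,0,0],[0.5,0,0,0],[0.5,0,0,0],[0.5,0,0,0],[0.5,0,0,0],[0.5,0,0,0],[0.5,0,0,0],[0.5,0,0,0],[0,0,0,0],[0,0,0,0]]]'
```

```text
clock: 7.22
eef_pos: [623.8, 27.6, 27.8]
tool_rot: [3.141, 0.001, 3.102]
force: [0.6, -0.7, 0.7]
width: 85.3
gripper_force: 0.0
clock: 7.72
eef_pos: [623.0, 27.6, 26.8]
tool_rot: [3.142, 0.0, 3.102]
force: [-0.5, -0.0, -0.8]
width: 12.2
gripper_force: 0.0
clock: 8.72
eef_pos: [502.5, 32.4, 26.7]
tool_rot: [3.142, -0.0, 3.102]
force: [-0.2, -0.1, -0.1]
width: -0.1
gripper_force: 0.0
```

```bash
python3 - <<'E'
from h import *
d=cam("wrist");e=cam("side");save(d,"w3.png")
a=cv2.imread("pics/w3.png");save(e,"s3.png");b=cv2.imread("pics/s3.png")
cv2.imwrite("pics/c3.png",np.hstack([cv2.resize(a,(400,300)),cv2.resize(b[100:220,200:360],(400,300))]))
E
```

```text
(no output)
```

View pics/c3.png

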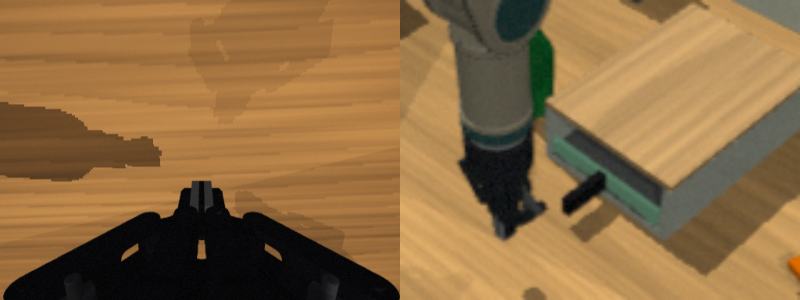

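The left picture shows only the shut gripper over bare table. The right shows the fin and tray still shut, so the fingers hadn't finished closing and slipped off. I'll retry with a longer close.

```bash
python3 -m crank '[[[0,0,0,0],[0,0,0,0],[0,0,0,0],[0,0,0,0],[0,0,0,0],[0,0,0,0]]]' -1
python3 -m crank '[[[-0.6,0,0,0],[-0.8,0,0,0],[-0.8,0,0,0],[-0.8,0,0,0],[-0.8,0,0,0],[-0.8,0,0,0],[-0.4,0,0.1,0],[0,0,0,0]]]' 
python3 -m crank '[[[0,0,0,0],[0,0,0,0],[0,0,0,0],[0,0,0,0],[0,0,0,0],[0,0,0,0],[0,0,0,0],[0,0,0,0],[0,0,0,0]]]' 1
python3 - <<'E'
from h import *
e=cam("side");d=cam("scene")
save(e,"s4.png");a=cv2.imread("pics/s4.png");save(d,"q4.png");b=cv2.imread("pics/q4.png")
cv2.imwrite("pics/c4.png",np.hstack([cv2.resize(a[110:230,210:370],(400,300)),cv2.resize(b[150:270,160:320],(400,300))]))
E
```

```text
clock: 9.32
eef_pos: [502.9, 32.3, 26.5]
tool_rot: [3.142, 0.0, 3.102]
force: [-0.1, 0.7, 0.6]
width: 72.5
gripper_force: 0.0
clock: 9.98
eef_pos: [630.2, 27.1, 23.7]
tool_rot: [-3.142, 0.003, 3.102]
force: [0.6, 0.3, 0.2]
width: 85.8
gripper_force: 0.0
clock: 10.73
eef_pos: [627.7, 27.4, 24.0]
tool_rot: [3.142, 0.0, 3.102]
force: [-0.9, 0.4, -0.2]
width: 0.1
gripper_force: 0.0
```

View pics/c4.png

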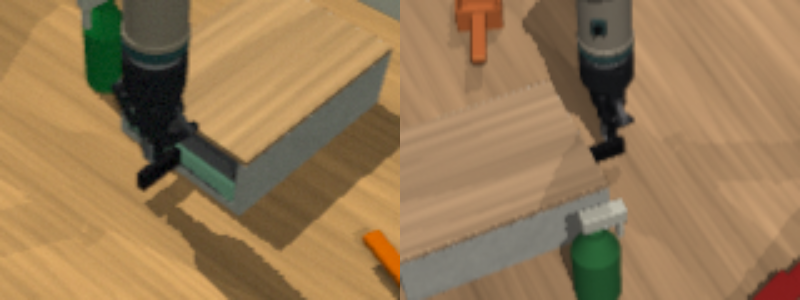

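The crops show the black fin overlapping the fingertips in both views, and it isn't clear how they sit relative to each other. I'll project the expected points onto bigger crops.

```bash
cat >> h.py <<'E'
def proj(d,p):
    K=np.array(d["intrinsics"]);T=np.linalg.inv(np.array(d["extrinsics"]))
    q=T[:3,:3]@np.array(p)+T[:3,3]; q=K@[q[0],-q[1],-q[2]]; return q[:2]/q[2]
E
python3 - <<'E'
from h import *
s=ctrl.read_state();print(s["eef_pos"],s["width"],s["gripper_force"],s["tau"])
out=[]
for n,(r0,c0) in (("side",(130,235)),("scene",(175,205))):
    d=cam(n);save(d,n+"5.png");a=cv2.imread("pics/"+n+"5.png")[r0:r0+75,c0:c0+75]
    a=cv2.resize(a,(400,400),interpolation=cv2.INTER_CUBIC); f=400/75
    def dot(p,col):
        u=proj(d,p); cv2.circle(a,(int((u[0]-c0+.5)*f),int((u[1]-r0+.5)*f)),3,col,-1)
    dot(s["eef_pos"],(0,0,255))
    o=np.array([675,25.,0]);ax=np.array([.999,-.043,0]);ay=np.array([.043,.999,0])
    for lx in(-73,-3):
        for ly in(-7,7):
            for z in(20,48): dot(o+ax*lx+ay*ly+[0,0,z],(0,255,255) if z==48 else (255,255,0))
    for ly in(-109,109): dot(o+ay*ly+[0,0,102],(255,0,255)); dot(o+ay*ly,(255,0,255))
    out.append(a)
cv2.imwrite("pics/c5.png",np.hstack(out))
E
```

```text
[627.78  27.38  24.01] -0.15158078362556726 0.0 [ -0.01 -58.88   2.47 -13.46   0.01   0.     0.  ]
```

View pics/c5.png

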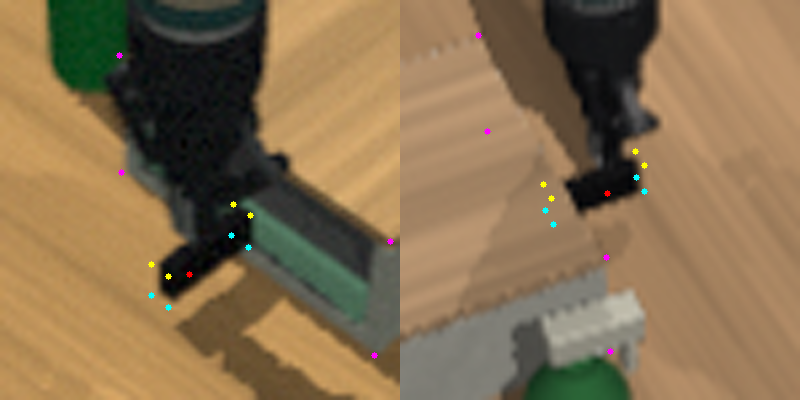

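```bash
python3 - <<'E'
from h import *
d=cam("side")
a=cv2.imread("pics/s3.png")[120:210,220:310];a=cv2.resize(a,(450,450),interpolation=cv2.INTER_CUBIC)
b=cv2.imread("pics/s4.png")
for z,c in((26.6,(0,0,255)),(46,(0,255,255)),(66,(255,0,255))):
    u=proj(d,[502.7,32.4,z]);cv2.circle(a,(int((u[0]-220+.5)*5),int((u[1]-120+.5)*5)),3,c,-1)
cv2.imwrite("pics/c6.png",a)
E
```

```text
(no output)
```

View pics/c6.png

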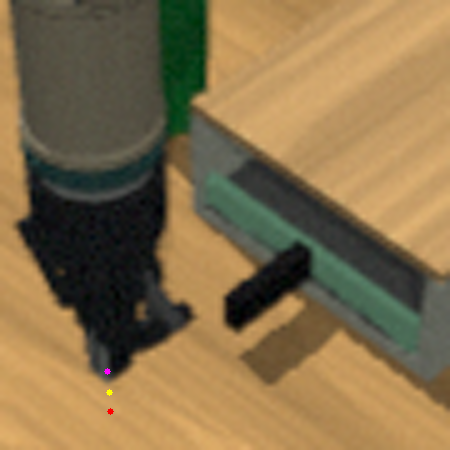

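The fingertip shows at ~[374,105] in this crop. The reported TCP projects ~40 px lower, so the real tip is roughly 35–40 mm above it. I'll quantify this with the wrist camera and triangulation.

```bash
python3 - <<'E'
from h import *
s=ctrl.read_state();d=cam("wrist");T=np.eye(4);T[:3,:3]=Ro.from_euler('xyz',s["tool_rot"]).as_matrix();T[:3,3]=s["eef_pos"]
C=np.linalg.inv(T)@np.array(d["extrinsics"]);print(C)
# tip pixel in w3 ~ (232,257)
o,v=ray(d,(232,257)); R=T[:3,:3]; o=R.T@(o-T[:3,3]);v=R.T@v
print("tool x=0 ->",o+v*(-o[0]/v[0]))
for z in(0,-20,-40): print(z,proj(d,T[:3,3]+R@[0,0,z]))
# side+scene tip triangulation using edges of previous pics at free pose: side tip px
e=cam("side"); p=(120+374/5-.5,220+105/5-.5); o,v=ray(e,p); 
for y in (32.4,): print("side tip at y=32.4:",o+v*(y-o[1])/v[1]); print("at x=502.7",o+v*(502.7-o[0])/v[0])
E
```

```text
[[  -0.      0.96    0.29   72.7 ]
 [   1.     -0.      0.      0.33]
 [   0.      0.29   -0.96 -182.3 ]
 [   0.      0.      0.      1.  ]]
tool x=0 -> [  0.    -0.11 -20.21]
0 [257.23 220.11]
-20 [257.18 231.86]
-40 [257.12 246.48]
side tip at y=32.4: [500.3   32.4   65.59]
at x=502.7 [502.7   35.11  61.19]
```

```bash
python3 - <<'E'
from h import *
s=ctrl.read_state();d=cam("wrist");T=np.eye(4);T[:3,:3]=Ro.from_euler('xyz',s["tool_rot"]).as_matrix();T[:3,3]=s["eef_pos"]
C=np.linalg.inv(T)@np.array(d["extrinsics"]);K=d["intrinsics"];print(K)
def at(p,yaw):
    T=np.eye(4);T[:3,:3]=Ro.from_euler('xyz',[np.pi,0,yaw]).as_matrix();T[:3,3]=p;return dict(intrinsics=K,extrinsics=T@C)
W1=at([451.2,277.9,330.1],2.806);W2=at([533.05,38.1,306.4],3.132)
for b in(0,20,40,60):
    for W in(W1,W2): W["extrinsics"][2,3]+=(20 if b else 0)
    l=onz(W2,(256,183),102);r=onz(W2,(258,319),102)
    n=onz(W1,(196,318),5);t=onz(W1,(96,246),5)
    n2=onz(W2,(170,447),5);t2=onz(W2,(38,424),5)
    print(b,"cab width",np.linalg.norm(l-r),l,r,"brush",np.linalg.norm(n-t),n,t,np.linalg.norm(n2-t2),n2,t2)
f=[]
for n in("side","scene"):
    e=cam(n);f.append(e)
    print(n,np.array(e["extrinsics"])[:3,3])
# manual: brush tail/nose, side full-res px from 0.78 scale picture
for lab,p,q in(("tail",(148/.781,521/.781-512),(214/.781,239/.781)),("nose",(113/.781,549/.781-512),(183/.781,269/.781))):
    print(lab,onz(f[0],p,8),onz(f[1],q,8),tri([ray(f[0],p),ray(f[1],q)]))
E
```

```text
[[278.44   0.   257.55]
 [  0.   278.44 194.98]
 [  0.     0.     1.  ]]
0 cab width 211.12129387400148 [673.18 -78.76 102.  ] [678.65 132.29 102.  ] brush 224.63199195591827 [565.11 360.08   5.  ] [351.09 291.86   5.  ] 221.61735430841136 [561.66 372.28   5.  ] [352.78 298.22   5.  ]
20 cab width 222.0393659283432 [684.19 -84.85 102.  ] [689.94 137.11 102.  ] brush 233.48557781033008 [572.3  362.36   5.  ] [349.84 291.46   5.  ] 230.78006916111778 [565.85 386.05   5.  ] [348.34 308.93   5.  ]
40 cab width 232.95743798268475 [695.2  -90.95 102.  ] [701.23 141.93 102.  ] brush 242.33916366474193 [579.49 364.65   5.  ] [348.6  291.05   5.  ] 239.94278401382425 [570.04 399.83   5.  ] [343.89 319.64   5.  ]
60 cab width 243.8755100370265 [706.2  -97.05 102.  ] [712.51 146.75 102.  ] brush 251.19274951915375 [586.68 366.93   5.  ] [347.35 290.65   5.  ] 249.1054988665306 [574.22 413.6    5.  ] [339.44 330.35   5.  ]
side [  45.5  -480.74  898.11]
scene [1074.32  993.92 1300.27]
tail [356.78 286.5    8.  ] [560.47 360.8    8.  ] (array([453.14, 338.36, -99.42]), [np.float64(70.72247270194906), np.float64(70.722472701949)])
nose [573.84 365.66   8.  ] [350.36 285.15   8.  ] (array([464.31, 309.07, 115.01]), [np.float64(63.62719962136593), np.float64(63.627199621365875)])
```

```bash
for i in 1 2; do python3 -m crank '[[[0,0,0.1,0],[0,0,0.1,0],[0,0,0,0]]]' | egrep 'pos|force:'; done;  python3 -m crank '[[[0,0,0.1,0],[0,0,0,0]]]'| egrep 'pos|force:' ;  python3 -m crank '[[[0,0,0.1,0],[0,0,0,0]]]'| egrep 'pos|force:'
```

```text
eef_pos: [627.3, 27.4, 18.3]
force: [-0.4, 0.1, -0.2]
gripper_force: 0.0
eef_pos: [627.3, 27.3, 13.3]
force: [-0.4, -0.6, -0.0]
gripper_force: 0.0
eef_pos: [627.5, 27.4, 11.0]
force: [0.1, 0.3, -0.5]
gripper_force: 0.0
eef_pos: [627.5, 27.3, 8.6]
force: [-0.3, 0.2, 0.3]
gripper_force: 0.0
```

```bash
for i in 1 2 3; do python3 -m crank '[[[0,0,0.1,0],[0,0,0,0]]]'| egrep 'pos|force:'; done
python3 - <<'E'
from h import *
out=[]
for n,(r0,c0) in (("side",(130,235)),("scene",(175,205))):
    d=cam(n);save(d,n+"7.png");a=cv2.imread("pics/"+n+"7.png")[r0:r0+75,c0:c0+75]
    out.append(cv2.convertScaleAbs(cv2.resize(a,(400,400),interpolation=cv2.INTER_CUBIC),alpha=2.2))
cv2.imwrite("pics/c7.png",np.hstack(out))
E
```

```text
eef_pos: [627.8, 27.4, 8.3]
force: [-4.5, 0.1, 13.8]
gripper_force: 6.7
eef_pos: [629.0, 27.3, 8.2]
force: [-7.1, 0.8, 27.8]
gripper_force: 14.0
eef_pos: [629.0, 27.3, 8.0]
force: [-11.9, -0.6, 44.5]
gripper_force: 22.4
```

View pics/c7.png

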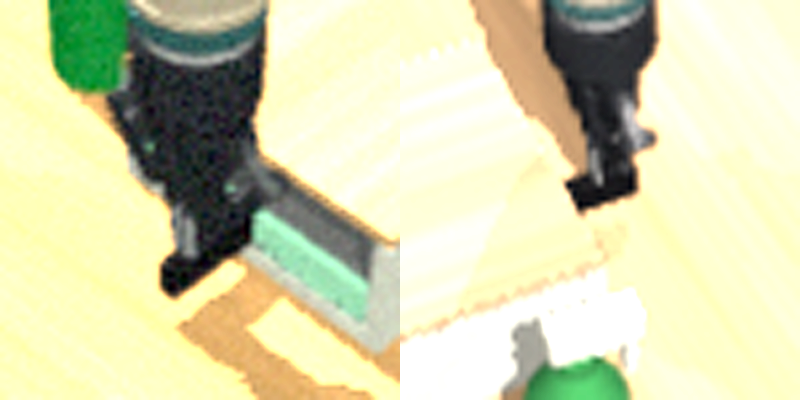

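Contact with the fin top (48 mm) came at a reported z of ~8, so the true fingertip is ~40 mm above the reported TCP. The picture agrees, with the shut fingers on top of the fin. I'll lift, open, go down by that much more, grip and check.

```bash
python3 -m crank '[[[0.15,0,-0.6,0],[0,0,-0.6,0],[0,0,0,0],[0,0,0,0],[0,0,0,0],[0,0,0,0],[0,0,0,0],[0,0,0,0]]]' -1| egrep 'pos|force:|wid'
python3 -m crank '[[[0,0,0.6,0],[0,0,0.6,0],[0,0,0.3,0],[0,0,0.3,0],[0,0,0,0]]]'| egrep 'pos|force:|wid'
python3 -m crank '[[[0,0,0,0],[0,0,0,0],[0,0,0,0],[0,0,0,0],[0,0,0,0],[0,0,0,0],[0,0,0,0],[0,0,0,0],[0,0,0,0]]]' 1| egrep 'pos|force:|wid'
```

```text
eef_pos: [623.5, 27.4, 30.6]
force: [-0.0, 0.3, -0.4]
width: 85.3
gripper_force: 0.0
eef_pos: [622.8, 27.4, -15.2]
force: [-0.3, 0.6, 0.6]
width: 85.6
gripper_force: 0.0
eef_pos: [624.2, 27.2, -12.9]
force: [-1.3, -0.9, 4.8]
width: 12.0
gripper_force: 59.9
```

```bash

python3 -m crank '[[[0.3,0,0,0],[0.6,0,0,0],[0.6,0,0,0],[0.6,0,0,0],[0.6,0,0,0],[0.6,0,0,0],[0.6,0,0,0],[0.6,0,0,0],[0.6,0,0,0],[0.3,0,0,0],[0,0,0,0]]]'| egrep 'clock|pos|force:|wid'
for i in 1 2; do python3 -m crank '[[[0.15,0,0,0],[0.15,0,0,0],[0,0,0,0]]]'| egrep 'pos|force:|wid'; done
```

```text
clock: 15.42
eef_pos: [490.5, 33.3, -13.0]
force: [2.7, 0.4, 4.1]
width: 12.9
gripper_force: 61.3
eef_pos: [485.5, 33.5, -13.0]
force: [5.4, 0.8, 1.7]
width: 12.9
gripper_force: 61.2
eef_pos: [479.8, 33.8, -13.0]
force: [8.9, -0.1, -1.9]
width: 12.4
gripper_force: 60.7
```

```bash

for i in 1 2; do python3 -m crank '[[[0.15,0,0,0],[0.15,0,0,0],[0,0,0,0]]]'| egrep 'clock|pos|force:|wid'; done
```

```text
clock: 16.17
eef_pos: [480.1, 33.8, -12.8]
force: [28.0, -1.3, -22.8]
width: 12.6
gripper_force: 61.6
clock: 16.42
eef_pos: [478.0, 33.9, -11.8]
force: [37.7, -2.7, -24.6]
width: 12.3
gripper_force: 60.3
```

```bash
python3 -m crank '[[[-0.3,0,0,0],[0,0,0,0],[0,0,0,0],[0,0,0,0],[0,0,0,0],[0,0,0,0],[0,0,-0.6,0],[0,0,-1,0],[0,0,-1,0],[0,0,-1,0],[0,0,-1,0],[0,0,-1,0]]]' -1| egrep 'pos|force:|wid'
python3 -m crank '[[[0,0,-1,0],[0,0,-1,0],[0,0,-1,0],[0,0,-1,0],[0,0,-1,0],[0,0,0,0]]]'| egrep 'pos|force:|wid'
python3 - <<'E'
from h import *
D={n:cam(n) for n in("scene","side","wrist")}
save(D["wrist"],"w8.png")
for t,z in (("tray_in",24),("tray_mid",24),("tray_grip",44),("tray_lip",44),("cabinet",0),("brush_tail",0),("brush_grip",27),("brush_nose",0)):
    rs=[]
    for n in D:
        r=ctrl.place_of(n,t)
        if r: rs.append(ray(D[n],r[0]["position"])); print(t,n,r[0]["position"],round(r[0]["confidence"],2),onz(D[n],r[0]["position"],z))
go([480,30,250])
E
```

```text
eef_pos: [465.5, 33.7, 127.6]
force: [0.0, 0.9, -1.1]
width: 85.4
gripper_force: 0.0
eef_pos: [468.9, 33.7, 255.4]
force: [1.3, -0.5, -0.1]
width: 85.4
gripper_force: 0.0
tray_in scene [201.3, 265.3] 0.57 [533.43  24.95  24.  ]
tray_in side [190.7, 250.8] 0.62 [555.65  44.51  24.  ]
tray_in wrist [207.6, 259.4] 0.9 [536.82  34.39  24.  ]
tray_mid scene [212.2, 251.8] 0.93 [603.32  48.5   24.  ]
tray_mid side [184.4, 261.2] 0.91 [597.37  38.33  24.  ]
tray_mid wrist [237.8, 254.9] 0.85 [588.    25.21  24.  ]
tray_grip scene [195.1, 276.3] 0.58 [490.35  32.39  44.  ]
tray_grip side [203.5, 234.3] 0.93 [474.12  34.02  44.  ]
tray_grip wrist [174.1, 259.2] 0.96 [479.15  36.14  44.  ]
tray_lip scene [199.2, 261.9] 0.89 [548.18  24.97  44.  ]
tray_lip side [186.0, 247.3] 0.93 [550.32  53.9   44.  ]
tray_lip wrist [207.7, 256.8] 0.8 [529.84  30.66  44.  ]
cabinet scene [216.9, 235.6] 0.89 [658.61  22.47   0.  ]
cabinet side [178.5, 281.4] 0.94 [677.55  20.76  -0.  ]
cabinet wrist [274.7, 254.8] 0.97 [671.16  21.3    0.  ]
brush_tail scene [236.1, 341.1] 0.59 [361.16 281.71   0.  ]
brush_tail side [194.3, 156.2] 0.83 [349.8  273.95  -0.  ]
brush_tail wrist [73.8, 431.3] 0.78 [351.24 289.35   0.  ]
brush_grip scene [244.3, 335.3] 0.72 [414.27 316.21  27.  ]
brush_grip side [175.3, 167.6] 0.8 [415.06 290.07  27.  ]
brush_grip wrist [120.9, 452.6] 0.61 [416.97 312.33  27.  ]
brush_nose scene [274.3, 304.0] 0.59 [563.9  354.65   0.  ]
brush_nose side [146.8, 189.1] 0.64 [566.74 369.5    0.  ]
brush_nose wrist [212.3, 455.9] 0.76 [566.39 359.66   0.  ]
pose [466.6   33.79 251.47] [ 3.14 -0.    3.1 ] t 19.27
 units [-0.54 -0.13  0.06] turn 0.0 units after turn [-0.54 -0.13  0.06]
```

View pics/w8.png

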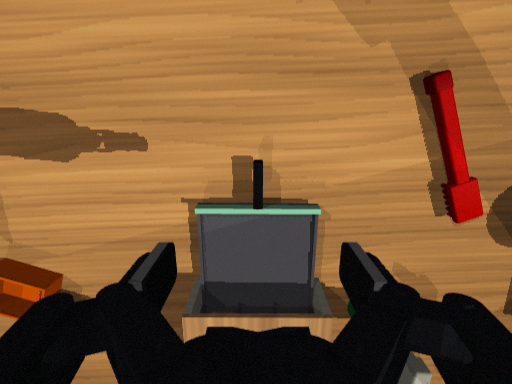

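The picture shows the tray fully out with an empty, visible front part (lip at row ~210, columns 196–320) and the brush undisturbed at right (tail [75,438], head [215,465]). Next is the brush.

```bash
python3 -m crank '[[[0.2,0.9,0,-0.4],[0.2,0.9,0,-0.4],[0.2,0.9,0,-0.4],[0.2,0.9,0.2,-0.4],[0.2,0.9,0.3,-0.4],[0.2,0.9,0.3,-0.4],[0.2,0.9,0.3,-0.4],[0.2,0.9,0.3,-0.4],[0.2,0.9,0.3,-0.4],[0.2,0.9,0.3,-0.4],[0.2,0.9,0.3,-0.4],[0,0,0,0]]]'| egrep 'clock|pos|rot'
python3 - <<'E'
from h import *
go([417,310.5,100],3.46)
d=cam("wrist");save(d,"w9.png")
for t,z in (("brush_tail",0),("brush_grip",27),("brush_nose",0)):
    r=ctrl.place_of("wrist",t)
    if r: print(t,r[0]["position"],round(r[0]["confidence"],2),onz(d,r[0]["position"],z))
hsv=cv2.cvtColor(d["img"],cv2.COLOR_RGB2HSV);m=(((hsv[...,0]<6)|(hsv[...,0]>174))&(hsv[...,1]>180)&(hsv[...,2]>60)).astype(np.uint8)
n,l,st,c=cv2.connectedComponentsWithStats(m);k=1+np.argmax(st[1:,4]);ys,xs=np.where(l==k);print(st[k],n)
# handle centre line: project pixels to z=28 plane
P=np.array([onz(d,p,28)[:2] for p in zip(ys,xs)])
mu=P.mean(0);U=np.linalg.svd(P-mu,full_matrices=False)[2][0];U*=np.sign(U[0]);s=(P-mu)@U;w=(P-mu)@np.array([-U[1],U[0]])
print("len",s.min(),s.max(),"mu",mu,"yaw",np.arctan2(U[1],U[0]))
for a in range(int(s.min()),int(s.max()),20):
    q=w[(s>=a)&(s<a+20)];
    if len(q): print(a,mu+U*(a+10)+np.array([-U[1],U[0]])*(q.min()+q.max())/2,q.max()-q.min())
E
```

```text
clock: 20.27
eef_pos: [379.4, 275.8, 192.6]
tool_rot: [3.14, -0.003, -2.821]
pose [379.43 275.79 192.62] [ 3.14 -0.   -2.82] t 20.27
 units [-1.87  0.84  3.7 ] turn 0.02 units after turn [-1.87  0.84  3.7 ]
brush_tail [151.4, 272.6] 0.82 [351.52 288.31   0.  ]
brush_grip [207.8, 272.1] 0.56 [418.96 309.61  27.  ]
brush_nose [299.3, 269.6] 0.62 [572.77 360.44   0.  ]
[ 259  155   30  154 3066] 2
len -117.72142420219309 108.84257698218956 mu [463.48 326.53] yaw 0.34150839527136007
-117 [362.74 290.45] 24.078986808246157
-97 [381.38 297.73] 22.87779468858024
-77 [400.3  304.24] 20.928513556252817
-57 [419.18 310.83] 21.245085928028328
-37 [438.06 317.42] 21.56775653983162
-17 [456.92 324.09] 21.697716086963332
3 [475.83 330.6 ] 19.448826433087056
23 [494.95 336.53] 38.060164510703544
43 [513.36 344.44] 41.41666280992834
63 [532.23 351.06] 39.13625872009456
83 [551.11 357.66] 39.698127622246325
103 [569.96 364.36] 39.77552057832426
```

```bash
python3 -m crank '[[[-0.6,0.28,0.6,-0.2],[-0.6,0.28,1,0],[-0.6,0.28,1,0],[0,0,1,0],[0,0,0,0],[0,0,0,0]]]'| egrep 'clock|pos|rot'
python3 - <<'E'
from h import *
go([418,310.4,-29],3.477)
E
```

```text
clock: 20.97
eef_pos: [418.6, 303.9, 103.5]
tool_rot: [-3.14, -0.003, -2.816]
pose [418.63 303.95 103.54] [-3.14 -0.   -2.82] t 20.97
 units [-0.07  0.26  5.3 ] turn -0.12 units after turn [-0.08  0.26  5.3 ]
```

```bash
python3 -m crank '[[[0,0.25,0.6,-0.1],[0,0,1,0],[0,0,1,0],[0,0,1,0],[0,0,0.8,0],[0,0,0.5,0],[0,0,0.3,0],[0,0,0.1,0],[0,0,0,0]]]'| egrep 'clock|pos|rot|force'
python3 -m crank '[[[0,0,0,0],[0,0,0,0],[0,0,0,0],[0,0,0,0],[0,0,0,0],[0,0,0,0],[0,0,0,0],[0,0,0,0]]]' 1| egrep 'pos|rot|force:|wid'
python3 -m crank '[[[0,0,-0.4,0],[0,0,-0.8,0],[0,0,-1,0],[0,0,-1,0],[0,0,-1,0],[0,0,-1,0],[0,0,0,0]]]' | egrep 'clock|pos|rot|force:|wid'
python3 - <<'E'
from h import *
go([475,30,120],3.096)
E
```

```text
clock: 21.72
eef_pos: [417.6, 311.8, -27.6]
tool_rot: [3.141, 0.001, -2.806]
force: [0.7, 0.1, 0.5]
gripper_force: 0.0
eef_pos: [417.1, 312.0, -27.9]
tool_rot: [3.141, 0.001, -2.805]
force: [-0.0, -0.6, 4.6]
width: 20.1
gripper_force: 59.7
clock: 22.97
eef_pos: [419.3, 313.5, 106.2]
tool_rot: [3.139, 0.007, -2.806]
force: [1.0, 0.2, -0.5]
width: 20.6
gripper_force: 58.9
pose [419.3  313.46 106.16] [ 3.14  0.01 -2.81] t 22.97
 units [  1.63 -11.44  -0.6 ] turn 4.77 units after turn [ -2.75 -11.22  -0.6 ]
```

```bash
python3 -m crank '[[[0.15,-0.93,0,0],[0.15,-0.93,0,0],[0.15,-0.93,0,0],[0.15,-0.93,0,0],[0.15,-0.93,0,0],[0.15,-0.93,0,0],[0.15,-0.93,0,0],[0.15,-0.93,0,0],[0.15,-0.93,0,0],[0.15,-0.93,0,0],[0.15,-0.93,0,0],[0.15,-0.93,0,0]]]' | egrep 'clock|pos'
python3 -m crank '[[[0,0,0,0.95],[0,0,0,0.95],[0,0,0,0.95],[0,0,0,0.95],[0,0,0,0.95],[0,0,0,0]]]' | egrep 'clock|pos|rot|force:|wid'
python3 - <<'E'
from h import *
go([480,33.8,23],3.096)
d=cam("wrist");save(d,"w10.png")
hsv=cv2.cvtColor(d["img"],cv2.COLOR_RGB2HSV)
T=np.eye(4);s=ctrl.read_state();T[:3,:3]=Ro.from_euler('xyz',s["tool_rot"]).as_matrix();T[:3,3]=s["eef_pos"]
z=s["eef_pos"][2]+28+28
m=(((hsv[...,0]<6)|(hsv[...,0]>174))&(hsv[...,1]>180)&(hsv[...,2]>60));ys,xs=np.where(m)
P=np.array([onz(d,p,z) for p in zip(ys,xs)]);L=(P-T[:3,3])@T[:3,:3]
for a in range(-200,100,20):
    q=L[(L[:,0]>=a)&(L[:,0]<a+20)]
    if len(q)>20: print(a,q[:,1].min(),q[:,1].max(),(q[:,1].min()+q[:,1].max())/2)
print("tail x",L[:,0].max())
e=cam("side")
for t in("brush_tail","brush_nose"):
  r=ctrl.place_of("side",t); 
  if r: print(t,r[0]["confidence"],ctrl.read_state()["eef_pos"],[onz(e,r[0]["position"],zz) for zz in(130,)])
E
```

```text
clock: 23.97
eef_pos: [465.8, 32.4, 101.3]
clock: 24.47
eef_pos: [465.7, 33.5, 101.3]
tool_rot: [-3.141, -0.001, 3.096]
force: [0.2, 0.2, -1.0]
width: 20.3
gripper_force: 59.0
pose [465.72  33.48 101.25] [-3.14 -0.    3.1 ] t 24.47
 units [-0.57  0.04  3.13] turn -0.0 units after turn [-0.57  0.04  3.13]
-60 -10.173048077675086 10.221620427889189 0.024286175107051555
-40 -10.58385910441699 10.580789116112069 -0.0015349941524602784
-20 -10.22469005188505 10.416725584527743 0.09601776632134662
0 -10.35755149142596 10.811763721509443 0.2271061150417415
20 -10.262601217322322 10.955630522769752 0.34651465272371507
40 -11.839512535749375 12.972846205828295 0.5666668350394604
60 -11.91123763319753 13.054018627595278 0.5713904971988741
tail x 69.85498968687014
brush_tail 0.63 [466.05  33.64 101.38] [array([399.16,  31.7 , 130.  ])]
```

```bash
python3 -m crank '[[[0,0,0.6,0],[0,0,0.9,0],[0,0,0.9,0],[0,0,0.6,0],[0,0,0.25,0],[0,0,0,0],[0,0,0,0]]]' | egrep 'clock|pos|force:'
python3 -m crank '[[[-0.4,0,0,0],[-0.6,0,0,0],[-0.6,0,0,0],[-0.6,0,0,0],[-0.6,0,0,0],[-0.6,0,0,0],[-0.2,0,0,0],[0,0,0,0],[0,0,0,0]]]' | egrep 'clock|pos|rot|force:|wid'
```

```text
clock: 25.25
eef_pos: [466.5, 33.4, 20.5]
force: [0.4, -0.5, -1.3]
gripper_force: 59.0
clock: 26.0
eef_pos: [555.6, 29.7, 20.7]
tool_rot: [3.141, -0.0, 3.098]
force: [-0.4, 0.3, -1.6]
width: 20.6
gripper_force: 59.0
```

```bash
python3 - <<'E'
from h import *
go([582,29.1,18],3.096)
E
for i in 1 2 3 4; do python3 -m crank '[[[-0.1,0,0,0],[-0.1,0,0,0],[0,0,0,0]]]' | egrep 'pos|force:' ; done
```

```text
pose [555.62  29.69  20.73] [ 3.14 -0.    3.1 ] t 26.0
 units [-1.06  0.02  0.11] turn 0.02 units after turn [-1.06  0.02  0.11]
eef_pos: [561.4, 29.4, 20.4]
force: [0.3, 0.1, -2.1]
gripper_force: 59.0
eef_pos: [567.0, 29.1, 20.3]
force: [-0.6, -0.2, 0.1]
gripper_force: 59.0
eef_pos: [571.7, 28.9, 20.2]
force: [-1.0, -0.4, -0.4]
gripper_force: 59.0
eef_pos: [576.8, 28.7, 20.2]
force: [-0.9, 0.5, -0.2]
gripper_force: 59.1
```

```bash
for i in 1 2 3 4; do python3 -m crank '[[[-0.06,0,0,0],[-0.06,0,0,0],[0,0,0,0]]]' | egrep 'pos|force:' ; done
```

```text
eef_pos: [579.6, 28.6, 20.2]
force: [-1.1, 0.3, -0.8]
gripper_force: 59.1
eef_pos: [582.7, 28.5, 20.3]
force: [-0.3, -0.0, -0.1]
gripper_force: 59.1
eef_pos: [585.1, 28.4, 20.2]
force: [-1.5, -0.1, -0.6]
gripper_force: 59.1
eef_pos: [585.7, 28.3, 20.1]
force: [-7.2, 0.5, 4.8]
gripper_force: 59.8
```

Blocked at TCP x ≈ 585, with the nose 204–208 mm in, which is where a jar pushed against the back wall would stop it. So the centre bay holds a jar. I'll back out and try the +y bay.

```bash

python3 -m crank '[[[0.4,0,0,0],[0.7,0,0,0],[0.7,0,0,0],[0.6,0,0,0],[0.15,0.3,0,0],[0,0.6,0,0],[0,0.6,0,0],[0,0.6,0,0],[0,0.38,0,0],[0,0,0,0],[0,0,0,0]]]' | egrep 'clock|pos|rot|force:|wid'
python3 - <<'E'
from h import *
s=ctrl.read_state()["eef_pos"]
go([s[0]+50,33.8-.0457*(s[0]+50-479.8)+61,18],3.096)
E
```

```text
clock: 28.92
eef_pos: [527.9, 93.4, 20.3]
tool_rot: [-3.141, 0.001, 3.099]
force: [-0.9, -0.8, -0.4]
width: 20.7
gripper_force: 59.0
pose [527.95  93.36  20.27] [-3.14  0.    3.1 ] t 28.92
 units [-2.   -0.04  0.09] turn 0.04 units after turn [-2.   -0.03  0.09]
```

```bash
python3 -m crank '[[[-0.4,-0.03,0,0],[-0.5,0,0,0],[-0.5,0,0,0],[-0.5,0,0,0],[0,0,0,0]]]' | egrep 'pos|force:'
for i in 1 2 3 4; do python3 -m crank '[[[-0.06,0,0,0],[-0.06,0,0,0],[-0.06,0,0,0],[0,0,0,0]]]' | egrep 'pos|force:' ; done
```

```text
eef_pos: [578.1, 88.0, 20.6]
force: [0.7, 0.0, -1.4]
gripper_force: 59.0
eef_pos: [578.9, 89.7, 20.2]
force: [-1.2, 0.4, -0.6]
gripper_force: 59.0
eef_pos: [583.8, 89.8, 20.3]
force: [-0.7, 0.7, 0.1]
gripper_force: 59.0
eef_pos: [588.3, 89.5, 20.2]
force: [-1.4, -0.1, -0.6]
gripper_force: 59.1
eef_pos: [589.5, 89.5, 19.6]
force: [-7.1, 0.2, 3.0]
gripper_force: 59.4
```

The +y bay is blocked at the same depth, so the free bay is −y.

```bash

python3 -m crank '[[[0.4,0,0,0],[0.7,0,0,0],[0.7,0,0,0],[0.65,0,0,0],[0.15,-0.4,0,0],[0,-0.9,0,0],[0,-0.9,0,0],[0,-0.9,0,0],[0,-0.9,0,0],[0,-0.87,0,0],[0,0,0,0],[0,0,0,0]]]' | egrep 'clock|pos|rot|force:|wid'
python3 - <<'E'
from h import *
s=ctrl.read_state()["eef_pos"]
go([s[0]+50,33.8-.0457*(s[0]+50-479.8)-61,18],3.096)
E
```

```text
clock: 31.67
eef_pos: [523.6, -32.4, 20.5]
tool_rot: [-3.14, 0.002, 3.094]
force: [-0.5, 1.0, -0.2]
width: 20.3
gripper_force: 59.0
pose [523.62 -32.37  20.51] [-3.14  0.    3.09] t 31.67
 units [-2.    0.13  0.1 ] turn -0.03 units after turn [-2.    0.13  0.1 ]
```

```bash
python3 -m crank '[[[-0.4,0.1,0,0],[-0.5,0,0,0],[-0.5,0,0,0],[-0.5,0,0,0],[0,0,0,0],[0,0,0,0]]]' | egrep 'pos|force:'
for i in 1 2 3 4; do python3 -m crank '[[[-0.06,0,0,0],[-0.06,0,0,0],[-0.06,0,0,0],[0,0,0,0]]]' | egrep 'pos|force:' ; done
```

```text
eef_pos: [570.5, -28.3, 20.1]
force: [-0.0, 0.5, -0.9]
gripper_force: 59.0
eef_pos: [574.5, -29.2, 20.3]
force: [-0.0, -0.2, 0.2]
gripper_force: 59.0
eef_pos: [579.4, -29.5, 20.3]
force: [0.6, -0.8, -1.8]
gripper_force: 59.0
eef_pos: [583.9, -29.7, 20.3]
force: [-0.2, 0.2, -0.4]
gripper_force: 59.0
eef_pos: [588.4, -29.8, 20.3]
force: [-0.4, -0.2, -0.2]
gripper_force: 59.0
```

```bash
for i in 1; do python3 -m crank '[[[-0.15,-0.08,0,0],[-0.15,0,0,0],[-0.15,0,0,0],[-0.15,0,0,0],[0,0,0,0]]]' | egrep 'pos|force:' ; done
for i in 1 2 3; do python3 -m crank '[[[-0.07,0,0,0],[-0.07,0,0,0],[0,0,0,0]]]' | egrep 'clock|pos|force:' ; done
python3 - <<'E'
from h import *
go([617,-33.5,-4],3.096)
d=cam("wrist");save(d,"w11.png")
hsv=cv2.cvtColor(d["img"],cv2.COLOR_RGB2HSV);col=lambda n:None
m=((hsv[...,0]<6)|(hsv[...,0]>174))&(hsv[...,1]>180)&(hsv[...,2]>60)
g=(hsv[...,0]>65)&(hsv[...,0]<95)&(hsv[...,1]>50)&(hsv[...,2]>60)
ys,xs=np.where(m);c=int(np.median(xs));print("red rows",ys.min(),"cols",xs.min(),xs.max())
T=[onz(d,(ys.min(),c),48+28)];print("tail top",T)
for cc in (c-40,c+40):
    r=np.where(g[:,cc])[0];r=r[r<300]
    if len(r): print("lip rows",cc,r.min(),r.max(),onz(d,(r.min(),cc),44),onz(d,(r.max(),cc),44))
E
```

```text
eef_pos: [604.1, -32.5, 20.3]
force: [-0.3, 0.3, -0.7]
gripper_force: 59.0
clock: 34.17
eef_pos: [606.7, -32.6, 20.2]
force: [-0.0, 0.3, -0.8]
gripper_force: 59.0
clock: 34.42
eef_pos: [610.3, -32.8, 20.3]
force: [-0.5, -0.5, -0.5]
gripper_force: 59.0
clock: 34.67
eef_pos: [613.9, -32.9, 20.3]
force: [-0.1, -0.7, -0.7]
gripper_force: 59.0
pose [613.87 -32.94  20.29] [-3.14  0.    3.1 ] t 34.67
 units [-0.13 -0.02  0.97] turn 0.02 units after turn [-0.13 -0.02  0.97]
red rows 119 cols 230 286
tail top [array([544.16, -29.46,  76.  ])]
lip rows 218 91 105 [529.54 -50.2   44.  ] [536.65 -50.8   44.  ]
lip rows 298 91 105 [531.42  -7.46  44.  ] [538.55  -7.48  44.  ]
```

```bash
python3 -m crank '[[[-0.1,0,0,0],[0,0,0.2,0],[0,0,0.2,0],[0,0,0.2,0],[0,0,0.1,0],[0,0,0,0]]]' | egrep 'pos|force:'
for i in 1 2; do python3 -m crank '[[[0,0,0.08,0],[0,0,0,0]]]' | egrep 'clock|pos|force:' ; done
```

```text
eef_pos: [615.0, -33.0, 1.7]
force: [-0.4, -0.3, -0.9]
gripper_force: 59.0
clock: 35.38
eef_pos: [615.9, -33.1, 0.7]
force: [-0.6, -0.3, 1.0]
gripper_force: 59.3
clock: 35.55
eef_pos: [616.0, -33.2, -0.9]
force: [-2.6, -0.4, 3.8]
gripper_force: 59.7
```

```bash
python3 -m crank '[[[0,0,0,0],[0,0,0,0],[0,0,0,0],[0,0,0,0],[0,0,0,0],[0,0,-0.3,0],[0,0,-0.8,0],[0,0,-1,0],[0.5,0,-1,0],[1,0,-1,0],[1,0,-1,0],[0,0,0,0]]]' -1| egrep 'clock|pos|force:|wid'
python3 - <<'E'
from h import *
d=cam("wrist");save(d,"w12.png")
hsv=cv2.cvtColor(d["img"],cv2.COLOR_RGB2HSV)
m=((hsv[...,0]<6)|(hsv[...,0]>174))&(hsv[...,1]>180)&(hsv[...,2]>60)
g=(hsv[...,0]>65)&(hsv[...,0]<95)&(hsv[...,1]>50)&(hsv[...,2]>60)
ys,xs=np.where(m);c=int(np.median(xs));print(ys.min(),xs.min(),xs.max(),"tail top",onz(d,(ys.min(),c),24+28+1))
for cc in (c-40,c+40):
    r=np.where(g[:,cc])[0];r=r[r<300]
    if len(r): print(r.min(),r.max(),onz(d,(r.min(),cc),44),onz(d,(r.max(),cc),44))
s=ctrl.read_state()["eef_pos"];go([480,34,30],3.096)
E
```

```text
clock: 36.55
eef_pos: [551.1, -30.7, 130.7]
force: [-1.1, 0.1, 0.2]
width: 85.3
gripper_force: 0.0
181 242 274 tail top [542.02 -29.59  53.  ]
163 174 [527.97  10.08  44.  ] [538.92  10.05  44.  ]
pose [553.15 -30.48 129.17] [3.14 0.   3.1 ] t 36.6
 units [3.05 2.44 3.96] turn 0.01 units after turn [3.05 2.44 3.96]
```

View pics/w12.png

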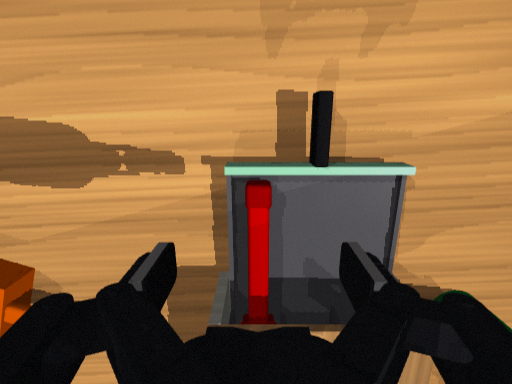

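The picture shows the brush flat in the tray. Its tail (row ~181) is behind the lip (rows 163–174) and its head is under the top on the −y side. Next I'll grip the fin and push the tray shut.

```bash
python3 -m crank '[[[0.6,0.5,0,0],[0.8,0.6,0,0],[0.8,0.6,0.2,0],[0.7,0.6,0.8,0],[0.15,0.14,1,0],[0,0,1,0],[0,0,1,0],[0,0,0,0],[0,0,0,0]]]'| egrep 'clock|pos|force:|wid'
python3 - <<'E'
from h import *
go([480,33.8,-14],3.096)
E
```

```text
clock: 37.35
eef_pos: [479.3, 33.7, 25.2]
force: [-0.2, -0.7, 0.4]
width: 85.1
gripper_force: 0.0
pose [479.34  33.73  25.18] [-3.14 -0.    3.1 ] t 37.35
 units [-0.03  0.    1.57] turn 0.02 units after turn [-0.03  0.    1.57]
```

```bash
python3 -m crank '[[[0,0,0.6,0],[0,0,0.6,0],[0,0,0.35,0],[0,0,0,0]]]'| egrep 'pos|force:|wid'
python3 -m crank '[[[0,0,0,0],[0,0,0,0],[0,0,0,0],[0,0,0,0],[0,0,0,0],[0,0,0,0],[0,0,0,0],[0,0,0,0],[0,0,0,0]]]' 1| egrep 'pos|force:|wid'
python3 -m crank '[[[-0.2,0,0,0],[-0.4,0,0,0],[-0.5,0,0,0],[-0.6,0,0,0],[-0.6,0,0,0],[-0.6,0,0,0],[-0.6,0,0,0],[-0.5,0,0,0],[-0.5,0,0,0],[-0.4,0,0,0],[-0.3,0,0,0],[0,0,0,0]]]'| egrep 'clock|pos|force:|wid'
for i in 1 2; do python3 -m crank '[[[-0.15,0,0,0],[-0.15,0,0,0],[0,0,0,0]]]'| egrep 'clock|pos|force:|wid'; done
```

```text
eef_pos: [480.0, 33.8, -12.8]
force: [0.4, 0.8, 0.7]
width: 85.5
gripper_force: 0.0
eef_pos: [480.1, 33.8, -12.0]
force: [-0.7, 0.4, 4.7]
width: 12.6
gripper_force: 58.9
clock: 39.43
eef_pos: [609.2, 27.9, -11.9]
force: [-2.3, -0.4, 6.9]
width: 12.7
gripper_force: 60.0
clock: 39.68
eef_pos: [615.0, 27.6, -11.9]
force: [-6.1, -0.1, 9.2]
width: 13.1
gripper_force: 60.3
clock: 39.93
eef_pos: [622.4, 27.3, -11.9]
force: [-5.4, -0.6, 9.4]
width: 12.8
gripper_force: 60.3
```

```bash
for i in 1 2 3; do python3 -m crank '[[[-0.1,0,0,0],[-0.05,0,0,0],[0,0,0,0]]]'| egrep 'clock|pos|force:|wid'; done
```

```text
clock: 40.18
eef_pos: [623.2, 27.3, -11.9]
force: [-11.8, -0.7, 14.6]
width: 12.8
gripper_force: 61.0
clock: 40.43
eef_pos: [622.8, 27.3, -12.0]
force: [-19.9, 0.6, 22.0]
width: 12.8
gripper_force: 62.0
clock: 40.68
eef_pos: [622.6, 27.4, -12.1]
force: [-25.7, -0.7, 28.2]
width: 12.6
gripper_force: 63.1
```

```bash
python3 -m crank '[[[0.3,0,0,0],[0,0,0,0],[0,0,0,0],[0,0,0,0],[0,0,0,0],[0,0,0,0],[0,0,-0.6,0],[0,0,-1,0],[0,0,-1,0],[0,0,-1,0],[0,0,-1,0],[0,0,-1,0]]]' -1| egrep 'clock|pos|force:|wid'
python3 -m crank '[[[0.5,0,-1,0],[1,0,-1,0],[1,0,-1,0],[1,0,-1,0],[0.2,0,-1,0],[0,0,-1,0],[0,0,-1,0],[0,0,0,0],[0,0,0,0]]]'| egrep 'clock|pos'
python3 - <<'E'
from h import *
d=cam("wrist");save(d,"w13.png")
w=cv2.imread("pics/w13.png");i=d["img"].astype(int)
print("fin tip/lip, z=48/44:")
for t,z in (("tray_grip",44),("tray_lip",44),("cabinet",0)):
    r=ctrl.place_of("wrist",t)
    if r: print(t,r[0]["confidence"],onz(d,r[0]["position"],z))
m=i.sum(2)<90;m[:100]=0;m[250:]=0;m[:,:235]=0;m[:,280:]=0
ys,xs=np.where(m);print("fin tip row",ys.min(),onz(d,(ys.min(),xs[ys==ys.min()].mean()),48))
D={n:cam(n) for n in("scene","side")}
for t in ("dustpan","scoop","spray","keybowl","shoebrush"):
    rs=[onz(D[n],r[0]["position"],0) for n in D for r in[ctrl.place_of(n,t)] if r];print(t,*rs)
E
```

```text
clock: 41.68
eef_pos: [628.6, 27.4, 128.6]
force: [-0.4, 0.5, -0.5]
width: 85.4
gripper_force: 0.0
clock: 42.43
eef_pos: [537.1, 31.5, 303.9]
fin tip/lip, z=48/44:
tray_grip 0.81 [622.12  29.3   44.  ]
tray_lip 0.93 [675.46  28.57  44.  ]
cabinet 0.84 [672.09  22.92   0.  ]
fin tip row 197 [599.34  28.95  48.  ]
dustpan [ 390.14 -520.1     0.  ] [ 401.4  -507.09    0.  ]
scoop [ 662.74 -378.74    0.  ] [ 675.58 -374.41    0.  ]
spray [739.75 222.65   0.  ] [727.92 210.53   0.  ]
keybowl [578.44 503.52   0.  ] [570.75 497.25  -0.  ]
shoebrush [429.64 520.33   0.  ]
```

```bash
python3 -c "
from cell import ctrl
print(ctrl.finish_job())"
```

```text
the job is handed in; nothing more can be done
None
```

I pulled the tray to its stop, slid the red brush flat behind the lip into the free −y bay (jars blocked the centre and +y bays), pushed the tray shut against its stop and handed the job in at about 42 s; no verdict came back.

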